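# Put the peeler away in the drawer box and lock it

## Task

Put the sharp peeler safely away: pull the drawer of the small wooden box open, take the peeler off its sloping stand and set it down in the drawer so that it lies level on the drawer floor, not letting go before it is down there. Then push the drawer fully shut, and after that slide the catch on top of the box all the way across, so that its steel tongue stands in front of the drawer. Leave the dish, jar, packet, match box and mug where they are.

Things in the scene. Friction and masses are not known exactly. Their poses are not given: they have to be found in the camera images.
- drawer_box: Small brown wooden box with one drawer, fixed to the worktop, 220 (x, depth) x 170 (y, width) x 83 mm high. Origin: centre of its underside; z up; its front is its -x face, where the drawer comes out towards -x. The drawer fills the front from y = -77 to +43 mm; beside it, from y = +43 to +85 mm, the front is a fixed panel.
- drawer (a joint): Travel of the drawer in m: 0 fully shut, 0.200 fully open (slides along -x of drawer_box).
- drawer_floor (a point): Centre of the drawer's inner floor, moving with the drawer; axes as those of drawer_box. The inside is 190 (x) x 102 (y) mm; the side and back walls stand 44 mm above the floor, the front 58 mm. The floor is 14 mm above the worktop. With the drawer fully open its whole inside lies clear in front of the box.
- drawer_pull (a point): Centre of the drawer's dark steel pull, a block standing out from the middle of the drawer front: 28 mm deep (x; 14 mm either side of this point), 16 mm wide (y), 40 mm high (z), its top 74 mm above the worktop. Moves with the drawer; axes as those of drawer_box.
- catch (a joint): Travel of the catch in m: 0 unlocked (tongue in front of the fixed panel), 0.055 locked (tongue in front of the drawer, end of the track). It slides along -y of drawer_box.
- catch_grip (a point): Centre of the catch's black grip block, which stands on the front edge of the box top: 16 (x) x 26 (y) x 24 mm (z), its top 114 mm above the worktop. Moves with the catch; axes as those of drawer_box. A 3 mm thick steel strip under it leads 36 mm forward (-x) to the 28 mm wide tongue, which hangs 4 mm in front of the box front down to 55 mm above the worktop.
- stand: Brown wooden stand fixed to the worktop, base 150 (x) x 75 (y) mm, about 90 mm high. Origin: centre of its underside. It carries the peeler on a slope that rises at 25 degrees towards its +x, on two 50 mm wide cross rests with 6 mm high cheeks (only near the ends of the stand); a lip holds the low end. Between the rests, for 90 mm along the slope, the fingers can pass beside the peeler.
- peeler: White peeler, a bar 170 (x, length) x 25 (y, width) x 18 mm (z, thickness), 80 g. Origin: centre of its underside. On the stand its x axis points up the slope and its z axis stands square to the slope.
- blue_dish: Small blue dish, 68 mm across, 22 mm high, on the rear of the box top. Origin: centre of its underside. Leave it.
- spice_jar: Spice jar, 41 mm across, 105 mm high, standing to the right of the stand. Origin: centre of its underside. Leave it.
- match_box: Match box, 38 x 58 x 17 mm. Origin: centre of its underside. Leave it.
- tea_packet: Green tea packet, 71 x 145 x 67 mm. Origin: centre of its underside. Leave it.
- mug: Spotted mug, 92 x 127 x 93 mm. Origin: centre of its underside. Leave it.

How it is judged:
By the outcome, as a careful person would: the job done as asked, in the order asked, and still so for the second after the job is handed in, with the robot touching nothing.
It also fails if it takes over 64 s, if anything falls off the work surface, if the arm or the gripper's body presses on something with over 40 N, if the wrist force passes 120 N, or if a joint passes its speed limit or range.

## Robot

A 6-joint arm with a two-finger parallel gripper is mounted at the origin on a cart in front of the work surface, level with it; the furniture and walls round the work are solid. World frame = base frame: x ahead of the robot, y to its left, z up, the work surface at z = 0. Lengths are in m, angles in rad, forces in N, time in s.
With the tool pointing down it reaches from about 0.35 to 0.85 m from the base axis. Payload 8.1 kg.
Tool frame: the origin (TCP) lies on the centre line of the jaws, within the pads' length; the fingertips stand 17 mm ahead of it and the grasp point (between the pads) lies 2 mm behind it; z points along the fingers, y is the line along which they close (so a half turn about z gives the same grasp; the last joint's range is limited). The gripper opens to 93 mm and grips with 3 to 60 N. Pads are 15 mm wide; open, the fingers measure 128 mm over their backs; the gripper's body (75 mm by 188 mm) begins 65 mm behind the grasp point.
Start: joints at [-1.268, 0.13, 1.488, -0, 1.523, -0.085], TCP at [0.227, -0.555, 0.236] pointing down, gripper open.
Joint ranges: [-2.96, 2.96], [-0.89, 2.26], [0.02, 2.5], [-1.34, 4.48], [0, 2.73], [-2.66, 2.66]. Speed limits (rad/s): [2.39, 2.39, 2.79, 3.14, 3.14, 3.14].

## Interface

Orientations are given as a rotation vector (axis times angle).
In Python, from plant import telemetry, viewer, order gives the robot as it stands.
- The arm moves only by the tool send_rows, never from a script. Its argument "plan" is a list that holds one entry, the list of rows, each a list of 5 numbers: the closure, from -1 (fully open) to 1 (shut), then the shift along the world's x, y, z normalised to -1 to 1, where 1 is 0.2 m, then the turn about the world's z normalised to -1 to 1, where 1 is 60 degrees. A call has 1 to 20 rows; each row is the pose to reach, as a shift and turn from the pose commanded when the call began; what a row does not reach only later rows make up. A row lasts 1/12 s, in which the tool goes at most 41.7 mm and 7.16 degrees, less where a joint would pass 70% of its speed; a pose out of reach is approached as far as the arm can. A call with a number of a shift or a turn outside -1 to 1 is refused whole. A call with a gripper value outside its range is refused whole. The fingers move at their own pace and stop on an object; "force" is the grip in N (left out, the last holds). Time passes only in rows, so rows that repeat a pose let the fingers close. It gives the time, the measured TCP pose, the force, the opening and the grip force at its end, in the units of the state.
- telemetry.read_state(): the state, without advancing time (a new reading comes with each control period).
- viewer.read_camera(name): name is "side" or "top" or "wrist"; returns (picture, depth): 420x560x3 uint8, blue, green, red; 420x560 float32, m along the optical axis (not along the pixel's ray), 0 where there is no reading.
- viewer.calibration(name): a dict with "camera_matrix" (3x3 intrinsics, pixels), "dist_coeffs" ([k1, k2, p1, p2, k3] as OpenCV has them; the pictures are not rectified), "extrinsics" (4x4, takes a point from camera to world coordinates); the wrist camera has in their place "hand_eye" (4x4, takes a point from camera to tool coordinates, whose origin is the TCP and whose axes are the flange's). Camera axes: x right, y up, looking along -z (the intrinsics and any distortion apply to the point x, -y, -z); pixel columns grow to the right and rows downward; lengths in m; the calibration is good to about 2 mm. A picture is of the moment at which its call begins: read the wrist's pose just before it. calibration takes no time and is no camera call.
- order.close_job(): hands the job in; it is judged then, once.
The state is a dict: "t": time; "q": joint angles; "dq": joint speeds; "joint_torque": joint torques, N m; "tool_pos": TCP position; "orientation": TCP orientation; "force": force on the tool from outside, world axes, zero at the start; "wrist_torque": the same for the moment, N m; "opening": finger opening in m; "gripper_force": force on a finger pad.
Only numpy, scipy, OpenCV 4.12 (cv2) and the standard library are available. Lean on these libraries where they do the work, as an engineer would, in place of code of your own. Each camera call takes 0.05 s, during which the arm holds its last target. There are 200 camera calls.

## Working session

There is one attempt and no reset: what is moved stays moved. The work goes in short steps, Python scripts to look and compute and a tool call to move; the robot and the scene stay as the last step left them, time stands still between calls to the robot, and variables do not carry over. Pictures are saved under pics/ and viewed, at most 10 in all, crops included, and the job is handed in when it is done.

Besides the shell and the picture viewer there is one more tool, called after ">>>" as name([rows], argument=value, ...), one row to a line, values as JSON. send_rows: Moves the arm, as the interface text tells. Scaled input: -1 to 1 covers 0.2 m each way for a shift and 60 degrees each way for a turn. Its arguments: {"type":"object","properties":{"plan":{"type":"array"},"force":{"type":"number"}},"required":["plan"]}

```bash
ls; mkdir -p pics; cat > h.py <<'E'
import numpy as np, cv2
from plant import telemetry, viewer, order
def grab(n):
    s=telemetry.read_state(); im,d=viewer.read_camera(n); c=viewer.calibration(n)
    if 'extrinsics' in c: T=np.array(c['extrinsics'])
    else:
        W=np.eye(4); W[:3,:3]=cv2.Rodrigues(np.array(s['orientation'],float))[0]; W[:3,3]=s['tool_pos']; T=W@np.array(c['hand_eye'])
    return im,d,np.array(c['camera_matrix']),np.array(c['dist_coeffs']),T
def cloud(d,K,D,T):
    h,w=d.shape; v,u=np.mgrid[:h,:w]
    p=cv2.undistortPoints(np.stack([u,v],-1).reshape(-1,1,2).astype(float),K,D).reshape(h,w,2)
    c=np.stack([p[...,0]*d,-p[...,1]*d,-d],-1)
    return c@T[:3,:3].T+T[:3,3]
def plane(uv,z,K,D,T):
    p=cv2.undistortPoints(np.array(uv,float).reshape(-1,1,2),K,D).reshape(-1,2)
    r=np.c_[p[:,0],-p[:,1],-np.ones(len(p))]@T[:3,:3].T
    return T[:3,3]+r*((z-T[2,3])/r[:,2:3])
E
python3 - <<'E'
from h import *
for n in ('top','side'):
    im,d,K,D,T=grab(n); cv2.imwrite(f'pics/{n}0.png',im); np.savez(f'{n}0.npz',im=im,d=d,K=K,D=D,T=T); print(n,T.round(3).tolist(),(d==0).mean())
E
```

```text
pics
top [[-0.05, 0.979, -0.2, 0.259], [-0.999, -0.05, 0.005, -0.172], [-0.005, 0.2, 0.98, 1.302], [0.0, 0.0, 0.0, 1.0]] 0.004022108843537415
side [[0.005, 0.57, -0.822, -0.886], [-1.0, 0.004, -0.003, -0.168], [0.002, 0.822, 0.57, 1.054], [0.0, 0.0, 0.0, 1.0]] 0.004026360544217687
```

View pics/top0.png

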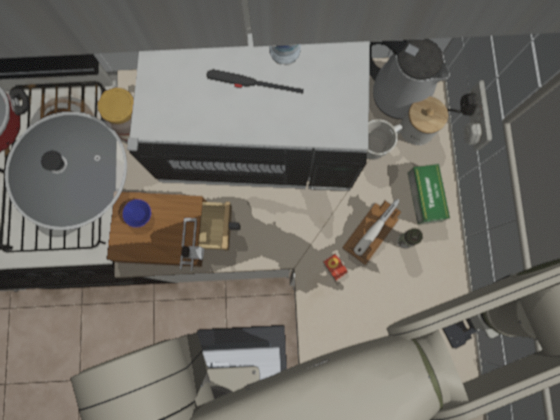

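View pics/side0.png

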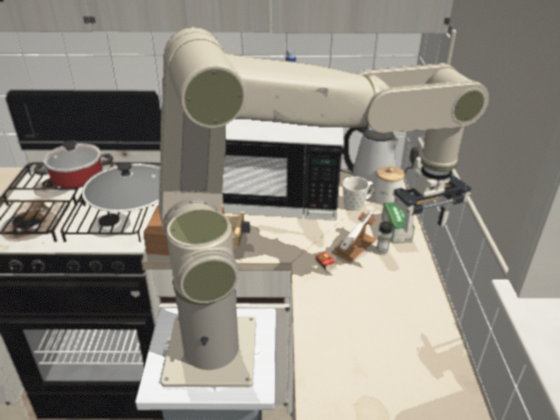

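The top view shows the box at about (110–235, 195–265), with its front towards image right (world -y). The pull is at (235,226), the catch at (190,252), and the stand with the peeler at (373,230). The drawer looks slightly open already. Next I'll take a closer crop and measure.

```bash
python3 - <<'E'
from h import *
f=np.load('top0.npz'); im,d,K,D,T=[f[k] for k in ('im','d','K','D','T')]
a=cv2.resize(im[185:275,100:250],None,fx=5,fy=5,interpolation=cv2.INTER_CUBIC)
b=cv2.resize(im[185:285,315:455],None,fx=5,fy=5,interpolation=cv2.INTER_CUBIC)
cv2.imwrite('pics/cropA.png',a); cv2.imwrite('pics/cropB.png',b)
P=cloud(d,K,D,T); np.save('P0.npy',P)
np.set_printoptions(precision=3,suppress=True,linewidth=200)
for u,v in [(120,250),(150,210),(135,213),(170,230),(186,252),(197,253),(215,225),(220,225),(235,226),(205,210),(365,240),(380,225),(390,210),(413,236),(300,230),(335,265),(430,190)]: print(u,v,P[v,u],im[v,u])
E
```

```text
120 250 [0.401 0.213 0.081] [43 61 83]
150 210 [0.492 0.135 0.103] [107  70  87]
135 213 [0.488 0.174 0.094] [118  56  53]
170 230 [0.444 0.092 0.082] [41 62 84]
186 252 [0.385 0.047 0.116] [28 28 32]
197 253 [0.384 0.025 0.091] [150 151 149]
215 225 [ 0.461 -0.01   0.014] [ 87 114 127]
220 225 [ 0.461 -0.023  0.016] [ 85 111 124]
235 226 [ 0.447 -0.066  0.072] [56 56 56]
205 210 [0.503 0.016 0.008] [65 84 95]
365 240 [ 0.399 -0.386  0.051] [127 132 133]
380 225 [ 0.431 -0.421  0.077] [184 190 191]
390 210 [ 0.466 -0.447  0.084] [127 128 127]
413 236 [ 0.397 -0.491  0.104] [54 64 64]
300 230 [ 0.439 -0.228  0.003] [152 166 173]
335 265 [ 0.343 -0.31   0.02 ] [ 54 106 130]
430 190 [ 0.515 -0.557  0.064] [158 172 160]
```

View pics/cropA.png

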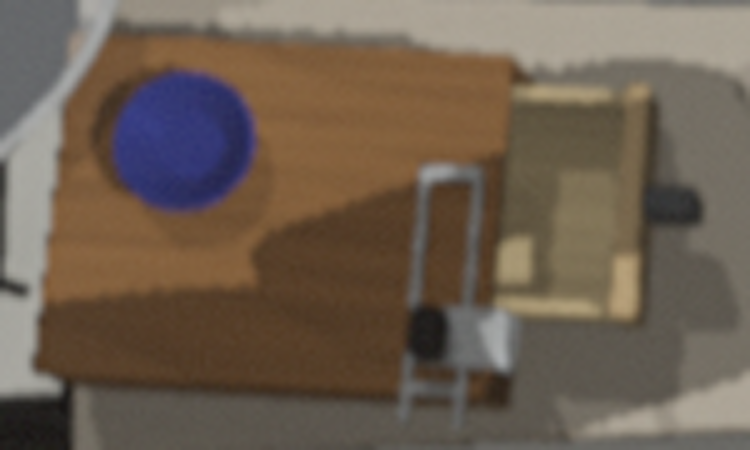

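View pics/cropB.png

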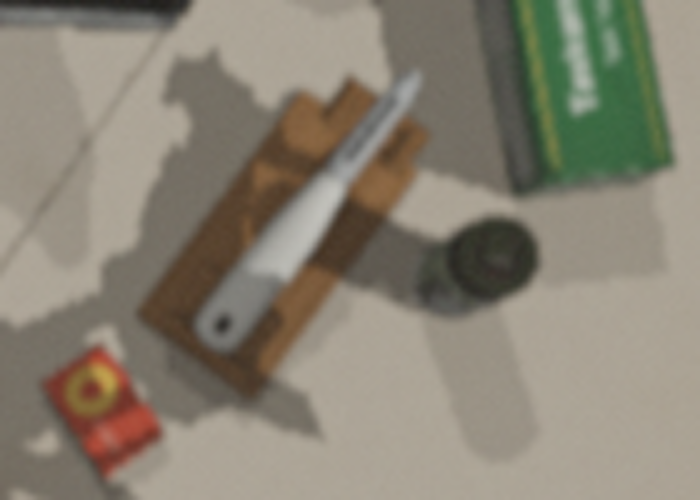

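The crops show the drawer already about 80 mm open. The catch grip is at about (186,251) and the tongue at (199,252), in front of the fixed panel. The peeler lies from about (358,250) at its low end to (398,200) at its high end, with the jar to the right at about (412,238).

```bash
python3 - <<'E'
from h import *
np.set_printoptions(precision=4,suppress=True,linewidth=200)
f=np.load('top0.npz'); im,d,K,D,T=[f[k] for k in ('im','d','K','D','T')]; P=np.load('P0.npy')
hsv=cv2.cvtColor(im,cv2.COLOR_BGR2HSV)
R=np.zeros(d.shape,bool); R[190:272,105:206]=1
m=R&(abs(P[...,2]-.083)<.008)&(hsv[...,0]<25)&(hsv[...,1]>90)
m=cv2.morphologyEx(m.astype(np.uint8),cv2.MORPH_CLOSE,np.ones((5,5)))
q=plane(np.argwhere(m)[:,::-1],.083,K,D,T)[:,:2].astype(np.float32)
print('box top n',len(q),cv2.minAreaRect(q))
ys=np.argwhere(m)
# front edge per row, side edges per column
fr=plane([[m[r].nonzero()[0].max()+.5,r] for r in range(203,262)],.083,K,D,T); print('front line',np.polyfit(fr[:,0],fr[:,1],1),fr[::8,:2].tolist())
up=plane([[c,m[:,c].nonzero()[0].min()-.5] for c in range(135,198)],.083,K,D,T); lo=plane([[c,m[:,c].nonzero()[0].max()+.5] for c in range(125,198)],.083,K,D,T)
print('far x(y)',np.polyfit(up[:,1],up[:,0],1),'near',np.polyfit(lo[:,1],lo[:,0],1))
# pull
m=np.zeros(d.shape,bool); m[215:240,228:246]=1
m&=(hsv[...,2]<75)&(P[...,2]>.055)&(P[...,2]<.09); q=plane(np.argwhere(m)[:,::-1],.074,K,D,T)[:,:2].astype(np.float32); print('pull',len(q),cv2.minAreaRect(q),np.median(P[m],0))
# catch grip
m=np.zeros(d.shape,bool); m[240:262,178:194]=1
m&=(hsv[...,2]<60)&(P[...,2]>.1); q=plane(np.argwhere(m)[:,::-1],.114,K,D,T)[:,:2].astype(np.float32); print('catch',len(q),cv2.minAreaRect(q),np.median(P[m],0))
# peeler: bright, low saturation, above table
m=np.zeros(d.shape,bool); m[195:258,350:402]=1
m&=(hsv[...,1]<60)&(P[...,2]>.03)&(P[...,2]<.14)
n,l,s,c=cv2.connectedComponentsWithStats(m.astype(np.uint8)); k=1+s[1:,4].argmax(); m=l==k
p=P[m]; c0=p.mean(0); U,S,V=np.linalg.svd(p-c0,full_matrices=False); print('peeler',len(p),c0,V[0],np.degrees(np.arcsin(abs(V[0,2]))),S)
t=(p-c0)@V[0]; print(t.min(),t.max(), c0+V[0]*t.min(), c0+V[0]*t.max())
for a in np.arange(t.min(),t.max(),.012):
    k=abs(t-a)<.006
    if k.any(): print(a.round(3),np.median(p[k],0),k.sum())
# stand
m=np.zeros(d.shape,bool); m[190:275,335:410]=1
m&=(hsv[...,0]<22)&(hsv[...,1]>80)&(P[...,2]>.01); q=P[m][:,:2].astype(np.float32); print('stand',cv2.minAreaRect(q))
s=telemetry.read_state(); print(s); print(cv2.Rodrigues(np.array(s['orientation'],float))[0])
E
```

```text
box top n 5094 ((0.45158296823501587, 0.1275753229856491), (0.21815675497055054, 0.16983647644519806), 84.12157440185547)
front line [-0.3638  0.1875] [[0.5069790330989953, 0.01353058648512026], [0.4869881780401021, 0.013916444364152292], [0.4672499209799673, 0.016742359176775468], [0.4475135384964008, 0.017115567236289486], [0.4280261286971222, 0.019913427057321215], [0.40866204967351444, 0.02269361584243823], [0.39149673505282834, 0.06646290493337423], [0.371150228756192, 0.04503218659693667]]
far x(y) [0.1057 0.5235] near [0.0529 0.3608]
pull 81 ((0.4490898847579956, -0.06344179064035416), (0.026417404413223267, 0.03476070240139961), 84.23039245605469) [ 0.4475 -0.0619  0.0723]
catch 79 ((0.3864522874355316, 0.05101541057229042), (0.016466988250613213, 0.02604079060256481), 89.1996078491211) [0.3857 0.0503 0.1125]
peeler 535 [ 0.4209 -0.4078  0.0641] [-0.7184  0.6146 -0.3259] 19.017278780886116 [1.0694 0.1398 0.1003]
-0.09405816691732383 0.07557426740177768 [ 0.4885 -0.4656  0.0947] [ 0.3666 -0.3614  0.0394]
-0.094 [ 0.4859 -0.4644  0.0953] 8
-0.082 [ 0.4796 -0.458   0.0904] 26
-0
[... 430 characters left out ...]
.3714 -0.3649  0.0364] 23
stand ((0.3501881957054138, -0.3317248225212097), (0.08284575492143631, 0.35911741852760315), 42.74772644042969)
{'t': 0.1, 'q': array([-1.2684,  0.1311,  1.4892,  0.    ,  1.523 , -0.0854]), 'dq': array([-0.0003, -0.0014, -0.0034,  0.0006,  0.0003, -0.0013]), 'joint_torque': array([  0.0013, -56.134 , -49.3096,   0.077 ,   0.0291,  -0.    ]), 'tool_pos': array([ 0.2268, -0.555 ,  0.2347]), 'orientation': array([-3.0811, -0.6051,  0.0002]), 'force': array([-0.5695,  0.6671, -0.5154]), 'wrist_torque': array([0.0103, 0.0256, 0.0215]), 'gripper_force': 0.0, 'opening': 0.09309152022560749}
[[ 0.9257  0.3782 -0.0005]
 [ 0.3782 -0.9257  0.0016]
 [ 0.0002 -0.0017 -1.    ]]
```

```bash
python3 - <<'E'
from h import *
np.set_printoptions(precision=3,suppress=True,linewidth=200)
P=np.load('P0.npy')
q=P.reshape(-1,3)
for y in np.arange(-.5,.25,.05):
    k=(abs(q[:,1]-y)<.025)&(q[:,2]>.13)&(q[:,0]>.3)&(q[:,2]<.6); print(y.round(2), q[k][:,0].min() if k.any() else None, (q[k][q[k][:,0].argmin()] if k.any() else None))
print(np.array(viewer.calibration('wrist')['hand_eye']), viewer.calibration('wrist')['camera_matrix'])
E
```

```text
-0.5 0.7302833162957469 [ 0.73  -0.521  0.134]
-0.45 0.7526151962887533 [ 0.753 -0.474  0.13 ]
-0.4 0.6625987987639226 [ 0.663 -0.375  0.292]
-0.35 0.5272958599137672 [ 0.527 -0.355  0.131]
-0.3 0.5305426936514147 [ 0.531 -0.323  0.183]
-0.25 0.5353622131750847 [ 0.535 -0.271  0.175]
-0.2 0.5417332370595824 [ 0.542 -0.222  0.214]
-0.15 0.5471222056191762 [ 0.547 -0.174  0.285]
-0.1 0.5518764813508878 [ 0.552 -0.125  0.254]
-0.05 0.5561405064401941 [ 0.556 -0.074  0.264]
-0.0 0.561591783684698 [ 0.562 -0.025  0.261]
0.05 0.5661330647504023 [0.566 0.026 0.285]
0.1 0.5693534050206843 [0.569 0.076 0.275]
0.15 0.5761593465539487 [0.576 0.129 0.179]
0.2 0.5619844230850689 [0.562 0.224 0.13 ]
[[-0.     0.967  0.254  0.07 ]
 [ 1.     0.    -0.001  0.   ]
 [-0.001  0.254 -0.967 -0.149]
 [ 0.     0.     0.     1.   ]] [[334.592   0.    277.042]
 [  0.    334.592 210.723]
 [  0.      0.      1.   ]]
```

>>> send_rows([
  [[-1, 0.25, 0.2, 0.1, 0.12], [-1, 0.5, 0.4, 0.2, 0.24], [-1, 0.7, 0.5, 0.25, 0.36], [-1, 0.7, 0.6, 0.3, 0.48], [-1, 0.7, 0.6, 0.3, 0.6], [-1, 0.7, 0.6, 0.3, 0.72], [-1, 0.7, 0.6, 0.3, 0.84], [-1, 0.7, 0.6, 0.3, 0.96], [-1, 0.7, 0.6, 0.3, 1], [-1, 0.7, 0.6, 0.3, 1], [-1, 0.7, 0.6, 0.3, 1], [-1, 0.7, 0.6, 0.3, 1]],
])

```text
t: 1.1
tool_pos: [0.3668, -0.4354, 0.2953]
orientation: [-2.369, -2.063, -0.0]
force: [0.8, -0.1, -0.2]
opening: 0.0932
gripper_force: 0.0
```

```bash
python3 - <<'E'
from h import *
np.set_printoptions(precision=4,suppress=True,linewidth=200)
im,d,K,D,T=grab('wrist'); cv2.imwrite('pics/w1.png',im); np.savez('w1.npz',im=im,d=d,K=K,D=D,T=T)
P=cloud(d,K,D,T); print(T[:3,3])
hsv=cv2.cvtColor(im,cv2.COLOR_BGR2HSV)
m=(hsv[...,1]<60)&(P[...,2]>.03)&(P[...,2]<.14)&(abs(P[...,0]-.4275)<.085)&(abs(P[...,1]+.4135)<.075)
n,l,s,c=cv2.connectedComponentsWithStats(m.astype(np.uint8)); m=l==1+s[1:,4].argmax()
p=P[m]; (c,wh,a)=cv2.minAreaRect(p[:,:2].astype(np.float32)); print(len(p),c,wh,a)
c0=p.mean(0);V=np.linalg.svd(p-c0,full_matrices=False)[2]; dr=V[0,:2]/np.linalg.norm(V[0,:2]); dr*=np.sign(dr[0]); print('yaw',np.degrees(np.arctan2(dr[1],dr[0])))
pn=np.array([-dr[1],dr[0]]); t=(p[:,:2]-np.array([.4275,-.4135]))@dr; w=(p[:,:2]-np.array([.4275,-.4135]))@pn
print(t.min(),t.max())
for a in np.arange(-.085,.09,.01):
    k=abs(t-a)<.005
    if k.sum()>5: print(a.round(3),'z',np.percentile(p[k,2],[5,50,95]),'lat',w[k].min(),w[k].max())
# stand brown between rests and around
b=(hsv[...,0]<22)&(hsv[...,1]>80)
T2=(P[...,:2]-np.array([.4275,-.4135]))
tt=T2@dr; ww=T2@pn
for a in np.arange(-.08,.1,.01):
    print(a.round(3),[ (np.median(P[...,2][k]).round(3) if (k:=b&(abs(tt-a)<.005)&(abs(ww-x)<.003)).sum()>2 else None) for x in (-.035,-.028,-.022,-.016,.016,.022,.028,.035)])
E
```

```text
[ 0.3762 -0.3661  0.444 ]
2354 (0.42827367782592773, -0.41764700412750244) (0.02551020123064518, 0.15873882174491882) 48.693519592285156
yaw -40.41997336554357
-0.07610409017252065 0.08264885695691632
-0.075 z [0.0357 0.0384 0.0405] lat -0.011573412999642747 0.009580364781190705
-0.065 z [0.0385 0.0423 0.0451] lat -0.012958780152553365 0.010763490841889484
-0.055 z [0.0427 0.0467 0.0497] lat -0.014320196456140296 0.0109946435261992
-0.045 z [0.0466 0.0512 0.0544] lat -0.01460662376975706 0.010806979874281496
-0.035 z [0.0521 0.0562 0.0587] lat -0.012809018111427694 0.01042728684416775
-0.025 z [0.0566 0.0605 0.0633] lat -0.012806832295259751 0.01033483384085543
-0.015 z [0.0605 0.0647 0.0674] lat -0.012392593997888408 0.010237220066581556
-0.005 z [0.0655 0.0688 0.0714] lat -0.011670458700063628 0.009500812238601608
0.005 z [0.0689 0.0721 0.0744] lat -0.010344516589257335 0.00886119559947689
0.015 z [0.0723 0.0751 0.0768] lat -0.009159097930935672 0.00663002936413379
0.025 z [0.0704 0.0729 0.0754] lat -0.008359069037014907 0.005389400339943737
0.035 z [0.0722 0.0759 0.079 ] lat -0.00
[... 2353 characters left out ...]
p.float64(0.007), np.float64(0.009), np.float64(0.009), np.float64(0.074), np.float64(0.008), np.float64(0.008), np.float64(0.007)]
0.05 [np.float64(0.007), np.float64(0.008), np.float64(0.078), np.float64(0.077), np.float64(0.079), np.float64(0.077), np.float64(0.008), np.float64(0.007)]
0.06 [np.float64(0.007), np.float64(0.008), np.float64(0.083), np.float64(0.082), np.float64(0.084), np.float64(0.083), np.float64(0.008), np.float64(0.007)]
0.07 [np.float64(0.006), None, np.float64(0.078), np.float64(0.08), np.float64(0.079), None, np.float64(0.006), np.float64(0.005)]
0.08 [np.float64(-0.001), None, None, None, None, None, None, None]
0.09 [None, None, None, None, None, None, None, None]
```

View pics/w1.png

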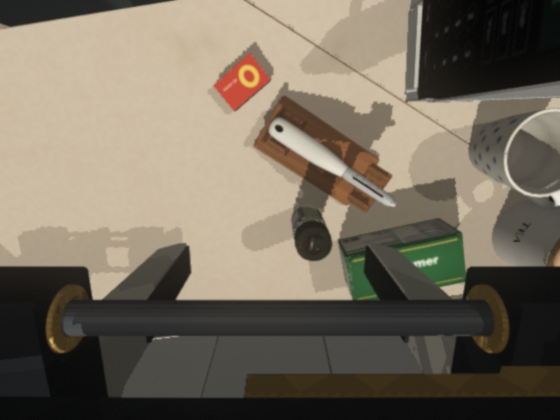

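The wrist view shows the peeler from (275,125) at its handle end to (395,202) at its tip. The gap between the rests is clear down to the base, and the jar at (312,238) stands off to the side. Now for the pull.

>>> send_rows([
  [[-0.3, 0.1, 0.2, -0.1, 0.03], [-0.3, 0.16, 0.4, -0.2, 0.03], [-0.3, 0.16, 0.6, -0.3, 0.03], [-0.3, 0.16, 0.8, -0.4, 0.03], [-0.3, 0.16, 1, -0.48, 0.03], [-0.3, 0.16, 1, -0.48, 0.03]],
])

```text
t: 1.65
tool_pos: [0.3977, -0.2312, 0.1968]
orientation: [-2.331, -2.1, -0.0]
force: [0.9, 0.3, -0.8]
opening: 0.0613
gripper_force: 0.0
```

>>> send_rows([
  [[-0.3, 0, 0.2, 0, 0], [-0.3, 0, 0.4, 0, 0], [-0.3, 0, 0.6, 0, 0], [-0.3, 0, 0.76, 0, 0], [-0.3, 0.1, 0.845, -0.1, 0], [-0.3, 0.245, 0.845, -0.2, 0], [-0.3, 0.245, 0.845, -0.3, 0], [-0.3, 0.245, 0.845, -0.3, 0], [-0.3, 0.245, 0.845, -0.3, 0]],
])

```text
t: 2.4
tool_pos: [0.4466, -0.0661, 0.1386]
orientation: [-2.332, -2.1, 0.003]
force: [0.4, -0.1, 1.1]
opening: 0.0602
gripper_force: 0.0
```

```bash
python3 - <<'E'
from h import *
np.set_printoptions(precision=4,suppress=True,linewidth=200)
s=telemetry.read_state(); print(s['tool_pos'],s['opening'],s['force'])
im,d,K,D,T=grab('top'); cv2.imwrite('pics/t2.png',im)
im,d,K,D,T=grab('wrist'); P=cloud(d,K,D,T); cv2.imwrite('pics/w2.png',im)
hsv=cv2.cvtColor(im,cv2.COLOR_BGR2HSV)
m=(P[...,2]>.066)&(P[...,2]<.085)&(hsv[...,2]<90)&(abs(P[...,0]-.449)<.03)&(abs(P[...,1]+.064)<.03)
p=P[m]; print(len(p)); 
if len(p)>5: print(p.min(0),p.max(0),np.median(p,0),cv2.minAreaRect(p[:,:2].astype(np.float32)))
E
```

```text
[ 0.4466 -0.0661  0.1386] 0.060199271701207695 [ 0.3928 -0.0512  1.1059]
60
[ 0.4454 -0.054   0.0694] [ 0.458  -0.0503  0.0742] [ 0.4521 -0.0514  0.072 ] ((0.4518444836139679, -0.0515211746096611), (0.002576478524133563, 0.012835918925702572), 78.90428924560547)
```

>>> send_rows([
  [[-0.3, 0.01, 0, -0.15, 0], [-0.3, 0.015, 0, -0.3, 0], [-0.3, 0.015, 0, -0.42, 0], [-0.3, 0.015, 0, -0.42, 0], [1, 0.015, 0, -0.42, 0], [1, 0.015, 0, -0.42, 0], [1, 0.015, 0, -0.42, 0], [1, 0.015, 0, -0.42, 0], [1, 0.015, 0, -0.42, 0], [1, 0.015, 0, -0.42, 0]],
], force=25)

```text
t: 3.33
tool_pos: [0.4516, -0.0666, 0.0566]
orientation: [2.333, 2.102, 0.001]
force: [0.2, -0.0, -0.6]
opening: 0.0251
gripper_force: 0.0
```

>>> send_rows([
  [[1, 0, 0, 0, 0], [1, 0, 0, 0, 0], [1, 0, 0, 0, 0], [1, 0, 0, 0, 0], [1, -0.01, -0.05, 0, 0], [1, -0.01, -0.1, 0, 0], [1, -0.02, -0.15, 0, 0], [1, -0.02, -0.2, 0, 0], [1, -0.03, -0.25, 0, 0], [1, -0.03, -0.3, 0, 0], [1, -0.03, -0.3, 0, 0]],
])

```text
t: 4.25
tool_pos: [0.4442, -0.1288, 0.0559]
orientation: [-2.335, -2.101, 0.003]
force: [-4.8, -1.2, 8.5]
opening: 0.0157
gripper_force: 25.0
```

>>> send_rows([
  [[1, -0.01, -0.05, 0, 0], [1, -0.01, -0.1, 0, 0], [1, -0.02, -0.15, 0, 0], [1, -0.02, -0.2, 0, 0], [1, -0.03, -0.25, 0, 0], [1, -0.03, -0.3, 0, 0], [1, -0.04, -0.33, 0, 0], [1, -0.04, -0.33, 0, 0]],
])

```text
t: 4.92
tool_pos: [0.4375, -0.1947, 0.0559]
orientation: [2.334, 2.1, 0.001]
force: [5.0, -2.7, 0.1]
opening: 0.0162
gripper_force: 25.0
```

>>> send_rows([
  [[1, 0, -0.02, 0, 0], [1, 0, -0.04, 0, 0], [1, -0.01, -0.06, 0, 0], [1, -0.01, -0.06, 0, 0]],
])

```text
t: 5.25
tool_pos: [0.4367, -0.2019, 0.0557]
orientation: [-2.333, -2.101, -0.01]
force: [13.2, 17.9, 3.3]
opening: 0.0157
gripper_force: 25.0
```

>>> send_rows([
  [[-0.3, 0, 0.02, 0, 0], [-0.3, 0, 0.02, 0, 0], [-0.3, 0, 0.02, 0, 0], [-0.3, 0, 0.02, 0, 0], [-0.3, 0, 0.02, 0, 0], [-0.3, 0, 0.02, 0.2, 0], [-0.3, 0, 0.02, 0.4, 0], [-0.3, 0, 0.02, 0.6, 0], [-0.1, 0, 0.02, 0.72, 0], [-0.1, -0.03, -0.2, 0.72, 0.1], [-0.1, -0.04, -0.4, 0.72, 0.2], [-0.1, -0.04, -0.6, 0.72, 0.3], [-0.1, -0.04, -0.8, 0.72, 0.4], [-0.1, -0.04, -1, 0.72, 0.5], [-0.1, -0.04, -1, 0.72, 0.6], [-0.1, -0.04, -1, 0.72, 0.7], [-0.1, -0.04, -1, 0.72, 0.8], [-0.1, -0.04, -1, 0.72, 0.92], [-0.1, -0.04, -1, 0.72, 0.92], [-0.1, -0.04, -1, 0.72, 0.92]],
])

```text
t: 6.92
tool_pos: [0.4266, -0.4046, 0.1994]
orientation: [-1.1, -2.942, -0.0]
force: [-0.4, -0.4, 0.1]
opening: 0.0512
gripper_force: 0.0
```

```bash
python3 - <<'E'
from h import *
np.set_printoptions(precision=4,suppress=True,linewidth=200)
s=telemetry.read_state(); R=cv2.Rodrigues(np.array(s['orientation'],float))[0]; print(s['tool_pos'],s['opening'],s['q'],'ytool',np.degrees(np.arctan2(R[1,1],R[0,1])))
im,d,K,D,T=grab('top'); P=cloud(d,K,D,T); np.savez('t3.npz',im=im,d=d,K=K,D=D,T=T)
cv2.imwrite('pics/t3.png',cv2.resize(im[180:290,180:460],None,fx=2.8,fy=2.8,interpolation=cv2.INTER_CUBIC))
R_=np.zeros(d.shape,bool); R_[190:270,195:320]=1
f=R_&(P[...,2]>.008)&(P[...,2]<.022)&(P[...,1]<.02)&(P[...,1]>-.22)&(abs(P[...,0]-.445)<.07)
w=R_&(P[...,2]>.05)&(P[...,2]<.085)&(P[...,1]<.0)&(P[...,1]>-.26)&(abs(P[...,0]-.445)<.08)
for n,m,z in(('floor',f,.014),('walls',w,.06)):
    n_,l,st,_=cv2.connectedComponentsWithStats(m.astype(np.uint8)); m=l==1+st[1:,4].argmax()
    q=P[m]; print(n,len(q),cv2.minAreaRect(q[:,:2].astype(np.float32)))
E
```

```text
[ 0.4266 -0.4046  0.1994] 0.051203167226747816 [-0.846   0.1174  1.5686 -0.0002  1.456  -1.7009] ytool 48.985789143695705
floor 2732 ((0.45093923807144165, -0.0733557790517807), (0.18938703835010529, 0.09877519309520721), 84.24777221679688)
walls 645 ((0.4447093605995178, -0.10203796625137329), (0.2130340039730072, 0.11516831070184708), 84.26316833496094)
```

View pics/t3.png

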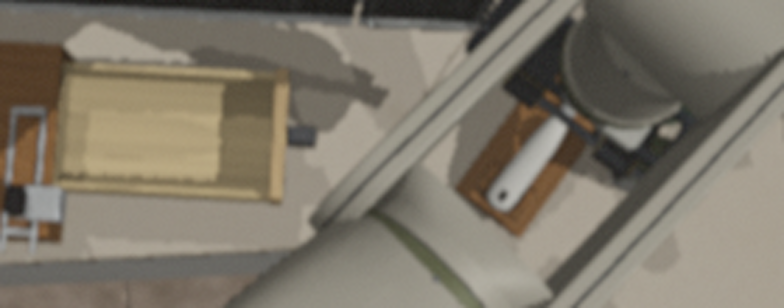

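The crop shows the drawer fully open and empty, with its whole floor clear of the box. The floor measures 189 x 99 mm, as it should, with its centre at (0.451, -0.073). The gripper is over the peeler, so I'll grasp it.

>>> send_rows([
  [[-0.1, 0.01, -0.06, -0.15, 0], [-0.1, 0.01, -0.06, -0.3, 0], [-0.1, 0.01, -0.06, -0.4, 0], [-0.1, 0.01, -0.06, -0.5, 0], [-0.1, 0.01, -0.06, -0.58, 0], [-0.1, 0.01, -0.06, -0.64, 0], [-0.1, 0.01, -0.06, -0.64, 0], [1, 0.01, -0.06, -0.64, 0], [1, 0.01, -0.06, -0.64, 0], [1, 0.01, -0.06, -0.64, 0], [1, 0.01, -0.06, -0.64, 0], [1, 0.01, -0.06, -0.64, 0], [1, 0.01, -0.06, -0.64, 0], [1, 0.01, -0.06, -0.64, 0], [1, 0.01, -0.06, -0.64, 0]],
], force=20)

```text
t: 8.22
tool_pos: [0.4295, -0.417, 0.0729]
orientation: [1.094, 2.943, -0.001]
force: [-1.0, 0.4, 6.2]
opening: 0.0246
gripper_force: 20.0
```

>>> send_rows([
  [[1, 0, 0, 0.05, 0], [1, 0, 0, 0.1, 0], [1, 0, 0, 0.2, 0], [1, 0, 0, 0.3, 0], [1, 0, 0, 0.4, 0], [1, 0, 0, 0.5, 0], [1, 0, 0, 0.6, 0], [1, 0, 0, 0.65, 0], [1, 0, 0, 0.65, 0]],
])

```text
t: 8.97
tool_pos: [0.4301, -0.4178, 0.2057]
orientation: [1.093, 2.94, -0.004]
force: [-0.7, 0.5, -0.9]
opening: 0.0248
gripper_force: 20.0
```

>>> send_rows([
  [[1, -0.02, 0.1, 0, -0.05], [1, -0.04, 0.2, 0, -0.1], [1, -0.06, 0.3, 0, -0.2], [1, -0.06, 0.4, 0, -0.3], [1, -0.06, 0.5, 0, -0.4], [1, -0.06, 0.6, 0, -0.5], [1, -0.06, 0.7, 0, -0.6], [1, -0.06, 0.8, 0, -0.7], [1, -0.06, 0.9, 0, -0.8], [1, -0.06, 1, 0, -0.9], [1, -0.06, 1, 0, -0.915], [1, -0.06, 1, 0, -0.915], [1, -0.06, 1, 0, -0.915]],
])

```text
t: 10.05
tool_pos: [0.4167, -0.2166, 0.201]
orientation: [-2.326, -2.111, 0.001]
force: [-0.3, -0.3, -0.1]
opening: 0.0248
gripper_force: 20.0
```

```bash
python3 - <<'E'
from h import *
np.set_printoptions(precision=4,suppress=True,linewidth=200)
s=telemetry.read_state(); R=cv2.Rodrigues(np.array(s['orientation'],float))[0]; print(s['tool_pos'],s['opening'],s['gripper_force'],'ytool',np.degrees(np.arctan2(R[1,1],R[0,1])),R[2])
for n in('side','wrist'):
    im,d,K,D,T=grab(n); cv2.imwrite(f'pics/{n}4.png',im); P=cloud(d,K,D,T)
    hsv=cv2.cvtColor(im,cv2.COLOR_BGR2HSV); tp=s['tool_pos']; r=P-tp
    m=(hsv[...,1]<60)&(hsv[...,2]>90)&(np.linalg.norm(r,axis=-1)<.11)&(abs(r[...,0])<.03)&(r[...,2]<.06)
    p=P[m]; print(n,len(p))
    if len(p)>30:
        print(p.min(0)-tp,p.max(0)-tp)
        for a in np.arange(-.09,.1,.02):
            k=abs(p[:,1]-tp[1]-a)<.01
            if k.sum()>3: print(a.round(2),np.median(p[k],0)-tp,k.sum())
E
```

```text
[ 0.4167 -0.2166  0.201 ] 0.024779863684702245 19.99651461839676 ytool -5.526781131520411 [-0.     -0.0007 -1.    ]
side 270
[-0.0298 -0.076  -0.0415] [0.0142 0.0803 0.027 ]
-0.07 [-0.0107 -0.0676  0.0171] 12
-0.05 [-0.0086 -0.05    0.0105] 18
-0.03 [-0.0063 -0.0298  0.0019] 18
-0.01 [-0.0147 -0.0074 -0.0006] 32
0.01 [-0.0255  0.0093  0.0005] 58
0.03 [-0.0061  0.0291 -0.0157] 47
0.05 [-0.0051  0.05   -0.0246] 46
0.07 [-0.0026  0.0696 -0.0336] 36
wrist 11824
[-0.0266 -0.0503 -0.0379] [0.0286 0.0796 0.0599]
-0.05 [-0.0033 -0.0445  0.0088] 474
-0.03 [-0.0049 -0.0363  0.0055] 390
-0.01 [ 0.0003 -0.006   0.0011] 1257
0.01 [ 0.0014  0.0096 -0.0016] 4388
0.03 [ 0.0029  0.03   -0.0131] 2007
0.05 [ 0.0046  0.0498 -0.022 ] 1928
0.07 [ 0.0058  0.0687 -0.0308] 1380
```

>>> send_rows([
  [[1, 0.04, 0.15, 0, -0.005], [1, 0.08, 0.3, 0, -0.005], [1, 0.1, 0.45, 0, -0.005], [1, 0.13, 0.6, 0, -0.005], [1, 0.17, 0.7, 0, -0.005], [1, 0.17, 0.715, -0.1, -0.005], [1, 0.17, 0.715, -0.2, -0.005], [1, 0.17, 0.715, -0.3, -0.005], [1, 0.17, 0.715, -0.4, -0.005], [1, 0.17, 0.715, -0.5, -0.005], [1, 0.17, 0.715, -0.55, -0.005], [1, 0.17, 0.715, -0.55, -0.005]],
])

```text
t: 11.15
tool_pos: [0.449, -0.0735, 0.0889]
orientation: [-2.331, -2.1, 0.004]
force: [-0.3, 1.0, -1.4]
opening: 0.0248
gripper_force: 20.0
```

```bash
python3 - <<'E'
from h import *
s=telemetry.read_state(); print(s['tool_pos'],s['opening'],s['force'])
im,d,K,D,T=grab('wrist'); a=im
im2,d,K,D,T=grab('top'); b=cv2.resize(im2[180:290,140:320],(560,342))
cv2.imwrite('pics/c5.png',cv2.resize(np.vstack([a,b]),None,fx=.78,fy=.78))
E
```

```text
[ 0.44897626 -0.07348309  0.08888942] 0.02481632040341534 [-0.32264242  0.95720702 -1.35030424]
```

View pics/c5.png

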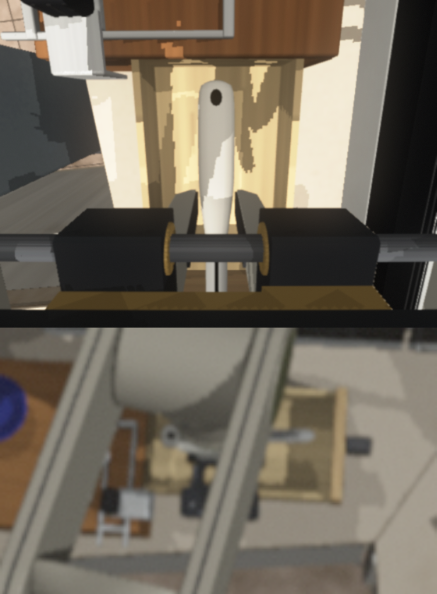

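The wrist view shows the peeler centred between the drawer walls, with its low end (216,97) clear of the back. I'll lower it with a light grip so that it pivots level on the floor.

>>> send_rows([
  [[1, 0, 0, -0.03, 0], [1, 0, 0, -0.06, 0], [1, 0, 0, -0.09, 0], [1, 0, 0, -0.11, 0], [1, 0, 0, -0.13, 0], [1, 0, 0, -0.15, 0], [1, 0, 0, -0.17, 0], [1, 0, 0, -0.17, 0]],
], force=8)

```text
t: 11.92
tool_pos: [0.4505, -0.0733, 0.0568]
orientation: [-2.334, -2.102, 0.001]
force: [-0.5, -0.4, -0.6]
opening: 0.0251
gripper_force: 8.0
```

>>> send_rows([
  [[1, 0, 0, -0.02, 0], [1, 0, 0, -0.04, 0], [1, 0, 0, -0.06, 0], [1, 0, 0, -0.08, 0], [1, 0, 0, -0.1, 0], [1, 0, 0, -0.1, 0], [1, 0, 0, -0.1, 0]],
])

```text
t: 12.5
tool_pos: [0.4505, -0.0733, 0.0371]
orientation: [-2.334, -2.102, 0.001]
force: [-0.2, 0.0, -1.4]
opening: 0.025
gripper_force: 8.0
```

```bash
cat > look.py <<'E'
from h import *
np.set_printoptions(precision=4,suppress=True,linewidth=200)
s=telemetry.read_state(); tp=s['tool_pos']; print(tp,s['opening'],s['force'])
im,d,K,D,T=grab('wrist'); P=cloud(d,K,D,T); cv2.imwrite('pics/w6.png',im)
hsv=cv2.cvtColor(im,cv2.COLOR_BGR2HSV)
c=np.array([.451,-.0734]); r=P[...,:2]-c; t=r@[.104,.995]; w=r@[-.995,.104]
m=(hsv[...,1]<60)&(hsv[...,2]>90)&(abs(t)<.1)&(abs(w)<.05)&(P[...,2]<.1)
for a in np.arange(-.09,.1,.015):
    k=m&(abs(t-a)<.0075)
    if k.sum()>5: print(a.round(3),'z',np.percentile(P[k][:,2],[20,50,80]),'w',np.percentile(w[k],[5,95]),k.sum())
print(t[m].max())
E
python3 look.py
```

```text
[ 0.4505 -0.0733  0.0371] 0.025048975050888458 [-0.2066  0.0101 -1.4136]
-0.075 z [0.0136 0.0141 0.0145] w [0.008  0.0082] 13
-0.06 z [0.0299 0.031  0.032 ] w [-0.0052  0.0069] 358
-0.045 z [0.0294 0.0305 0.0314] w [-0.0052  0.0068] 457
-0.03 z [0.0133 0.0138 0.014 ] w [0.0088 0.0094] 8
-0.015 z [0.0345 0.0356 0.0363] w [-0.0063  0.0092] 450
0.0 z [0.0354 0.0366 0.0384] w [-0.0132  0.0092] 1293
0.015 z [0.0331 0.0372 0.0587] w [-0.0212  0.0301] 4037
0.03 z [0.0141 0.0346 0.0359] w [-0.0092  0.0338] 2070
0.045 z [0.014  0.0335 0.0346] w [-0.0094  0.0341] 2232
0.06 z [0.0306 0.0324 0.0334] w [-0.0098  0.0317] 1999
0.075 z [0.0294 0.0309 0.0319] w [-0.01    0.0286] 1590
0.09 z [0.0288 0.0298 0.0307] w [-0.0067  0.0084] 288
0.09999763793351052
```

>>> send_rows([
  [[1, 0, 0, -0.005, 0], [1, 0, 0, -0.01, 0], [1, 0, 0, -0.015, 0], [1, 0, 0, -0.015, 0], [1, 0, 0, -0.015, 0]],
])

```text
t: 12.97
tool_pos: [0.451, -0.0734, 0.0347]
orientation: [2.334, 2.102, 0.0]
force: [0.0, -0.2, 0.5]
opening: 0.0248
gripper_force: 8.0
```

```bash
python3 look.py
```

```text
[ 0.451  -0.0734  0.0347] 0.02478206607498516 [ 0.004  -0.16    0.5372]
-0.06 z [0.0261 0.0272 0.0282] w [-0.0058  0.0064] 387
-0.045 z [0.026  0.0271 0.0279] w [-0.0058  0.0063] 418
-0.03 z [0.0132 0.0141 0.0144] w [0.0081 0.0087] 6
-0.015 z [0.0317 0.0329 0.0337] w [-0.0073  0.0086] 461
0.0 z [0.033  0.0343 0.0815] w [-0.0136  0.0086] 1335
0.015 z [0.0306 0.0349 0.0564] w [-0.0217  0.0306] 4099
0.03 z [0.0138 0.0326 0.034 ] w [-0.0096  0.0356] 2201
0.045 z [0.0139 0.0318 0.0331] w [-0.0099  0.0358] 2381
0.06 z [0.0296 0.0314 0.0322] w [-0.0105  0.0313] 1981
0.075 z [0.0283 0.03   0.031 ] w [-0.0104  0.0296] 1714
0.09 z [0.0282 0.0291 0.0301] w [-0.0072  0.0082] 279
0.09999806156445121
```

>>> send_rows([
  [[1, 0, 0, -0.005, 0], [1, 0, 0, -0.01, 0], [1, 0, 0, -0.01, 0], [1, 0, 0, -0.01, 0]],
])

```text
t: 13.35
tool_pos: [0.4509, -0.0734, 0.0326]
orientation: [-2.334, -2.102, 0.0]
force: [-0.3, -0.5, -0.2]
opening: 0.0245
gripper_force: 8.0
```

>>> send_rows([
  [[1, 0, 0, -0.003, 0], [1, 0, 0, -0.005, 0], [1, 0, 0, -0.005, 0]],
])

```text
t: 13.6
tool_pos: [0.4509, -0.0734, 0.0316]
orientation: [-2.334, -2.103, 0.0]
force: [-0.1, 0.1, -0.7]
opening: 0.0251
gripper_force: 8.0
```

```bash
python3 look.py
```

```text
[ 0.4509 -0.0734  0.0316] 0.025090386774815152 [-0.07    0.0555 -0.7485]
-0.06 z [0.0211 0.022  0.0229] w [-0.0053  0.0066] 388
-0.045 z [0.0212 0.0223 0.0232] w [-0.0057  0.0064] 368
-0.015 z [0.0281 0.0294 0.0302] w [-0.0067  0.0086] 462
0.0 z [0.0299 0.0313 0.0833] w [-0.0136  0.0088] 1358
0.015 z [0.0272 0.0323 0.0535] w [-0.0215  0.0322] 4216
0.03 z [0.0138 0.0305 0.032 ] w [-0.0095  0.0365] 2298
0.045 z [0.0138 0.0302 0.0316] w [-0.0097  0.0366] 2489
0.06 z [0.0284 0.0305 0.0314] w [-0.0104  0.0312] 2097
0.075 z [0.0278 0.0297 0.0306] w [-0.0102  0.0288] 1803
0.09 z [0.0282 0.0291 0.0299] w [-0.0073  0.008 ] 310
0.09999884425926388
```

Level to within about 1° now, so I'll release to a 45 mm opening and rise.

>>> send_rows([
  [[0.05, 0, 0, 0, 0], [0.05, 0, 0, 0, 0], [0.05, 0, 0, 0, 0], [0.05, 0, 0, 0, 0], [0.05, 0, 0, 0.05, 0], [0.05, 0, 0, 0.15, 0], [0.05, 0, 0, 0.3, 0], [0.05, 0, 0, 0.45, 0], [0.05, 0, 0, 0.6, 0], [0.05, 0, 0, 0.75, 0], [0.05, -0.1, 0, 0.75, 0], [0.05, -0.1, 0, 0.75, 0]],
])

```text
t: 14.65
tool_pos: [0.4308, -0.0738, 0.1846]
orientation: [2.332, 2.1, 0.003]
force: [-0.8, 0.7, 0.5]
opening: 0.0443
gripper_force: 0.0
```

```bash
python3 look.py
```

```text
[ 0.4308 -0.0738  0.1846] 0.04425679545613864 [-0.8179  0.7408  0.5269]
-0.075 z [0.0156 0.0165 0.0172] w [-0.0048  0.0053] 119
-0.06 z [0.0159 0.0169 0.018 ] w [-0.0049  0.0055] 145
-0.045 z [0.0133 0.0146 0.0179] w [-0.0156  0.0317] 424
-0.03 z [0.0134 0.0142 0.0182] w [-0.0171  0.0326] 530
-0.015 z [0.0134 0.0144 0.0255] w [-0.0179  0.0326] 457
0.0 z [0.0135 0.0254 0.0281] w [-0.0087  0.0333] 524
0.015 z [0.0136 0.0279 0.0294] w [-0.0088  0.0332] 568
0.03 z [0.014  0.0286 0.0298] w [-0.0095  0.0334] 592
0.045 z [0.014  0.029  0.0303] w [-0.0098  0.0337] 620
0.06 z [0.0139 0.029  0.0303] w [-0.0103  0.0337] 650
0.075 z [0.0273 0.0294 0.0305] w [-0.0101  0.0316] 480
0.09 z [0.028  0.0289 0.0296] w [-0.0064  0.0079] 52
0.09999445125020542
```

View pics/w6.png

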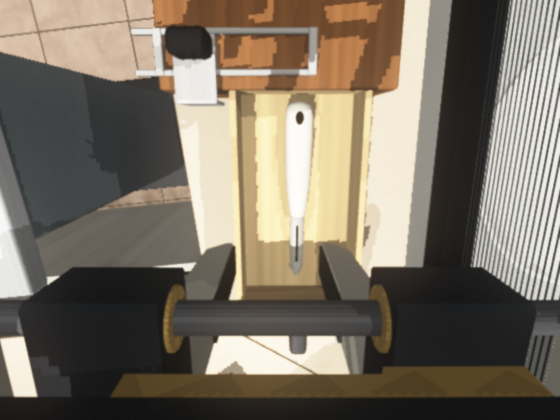

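The wrist view shows the peeler lying level and straight in the drawer, handle at (299,115) and tip at (296,270), clear of all the walls. Next I'll close the fingers, go in front of the pull and push.

>>> send_rows([
  [[1, 0, -0.15, 0, 0], [1, 0, -0.3, 0, 0], [1, 0, -0.45, 0, 0], [1, 0, -0.6, 0, 0], [1, 0, -0.75, 0, 0], [1, -0.01, -0.87, 0, 0], [1, -0.01, -0.87, -0.1, 0], [1, -0.01, -0.87, -0.2, 0], [1, -0.01, -0.87, -0.35, 0], [1, -0.01, -0.87, -0.5, 0], [1, -0.01, -0.87, -0.59, 0], [1, -0.01, -0.87, -0.59, 0]],
])

```text
t: 15.7
tool_pos: [0.4254, -0.2449, 0.0578]
orientation: [-2.327, -2.096, 0.003]
force: [-0.4, 0.2, -0.7]
opening: 0.0003
gripper_force: 0.0
```

>>> send_rows([
  [[1, 0, 0.03, 0, 0], [1, 0.01, 0.06, 0, 0], [1, 0.01, 0.09, 0, 0], [1, 0.01, 0.12, 0, 0], [1, 0.02, 0.16, 0, 0], [1, 0.02, 0.2, 0, 0], [1, 0.03, 0.25, 0, 0], [1, 0.03, 0.3, 0, 0], [1, 0.04, 0.35, 0, 0], [1, 0.04, 0.4, 0, 0], [1, 0.05, 0.45, 0, 0], [1, 0.05, 0.5, 0, 0], [1, 0.06, 0.55, 0, 0], [1, 0.06, 0.6, 0, 0], [1, 0.07, 0.65, 0, 0], [1, 0.07, 0.7, 0, 0], [1, 0.08, 0.75, 0, 0], [1, 0.08, 0.8, 0, 0], [1, 0.09, 0.85, 0, 0], [1, 0.09, 0.85, 0, 0]],
])

```text
t: 17.37
tool_pos: [0.4469, -0.0755, 0.0635]
orientation: [-2.332, -2.103, -0.001]
force: [-0.3, 0.1, -0.5]
opening: 0.0004
gripper_force: 0.0
```

>>> send_rows([
  [[1, 0.01, 0.04, 0, 0], [1, 0.01, 0.08, 0, 0], [1, 0.01, 0.12, 0, 0], [1, 0.01, 0.16, 0, 0], [1, 0.02, 0.19, 0, 0], [1, 0.02, 0.22, 0, 0], [1, 0.02, 0.22, 0, 0]],
])

```text
t: 17.95
tool_pos: [0.4509, -0.0322, 0.0635]
orientation: [-2.333, -2.103, -0.0]
force: [-0.3, 0.5, -0.6]
opening: 0.0007
gripper_force: 0.0
```

>>> send_rows([
  [[1, 0, 0.01, 0, 0], [1, 0, 0.02, 0, 0], [1, 0, 0.03, 0, 0], [1, 0, 0.03, 0, 0]],
])

```text
t: 18.28
tool_pos: [0.4509, -0.0273, 0.0636]
orientation: [-2.334, -2.102, -0.0]
force: [-0.1, 0.3, -0.1]
opening: 0.0005
gripper_force: 0.0
```

```bash
cat > dr.py <<'E'
from h import *
np.set_printoptions(precision=4,suppress=True,linewidth=200)
s=telemetry.read_state(); print(s['t'],s['tool_pos'],s['force'])
im,d,K,D,T=grab('top'); P=cloud(d,K,D,T); hsv=cv2.cvtColor(im,cv2.COLOR_BGR2HSV)
r=P[...,:2]-np.array([.4516,.1276]); X=r@[.1045,.9945]; Y=r@[-.9945,.1045]; Z=P[...,2]
for y in (-.07,-.06,-.05,-.04,-.03,-.017,0,.01,.02,.03,.06):
    k=(abs(Y-y)<.004)&(X<.0)&(X>-.35)&(Z>.04)&(Z<.095)
    print(y,X[k].min().round(4) if k.any() else None, Z[k][X[k].argmin()].round(3) if k.any() else None)
cv2.imwrite('pics/dr.png',cv2.resize(im[180:290,100:280],None,fx=4,fy=4,interpolation=cv2.INTER_CUBIC))
E
python3 dr.py
```

```text
18.2833 [ 0.4509 -0.0273  0.0636] [-0.0664  0.2938 -0.1099]
-0.07 None None
-0.06 None None
-0.05 None None
-0.04 None None
-0.03 None None
-0.017 -0.0843 0.084
0 -0.0904 0.083
0.01 -0.109 0.071
0.02 -0.1083 0.076
0.03 -0.1086 0.073
0.06 -0.1022 0.095
```

View pics/dr.png

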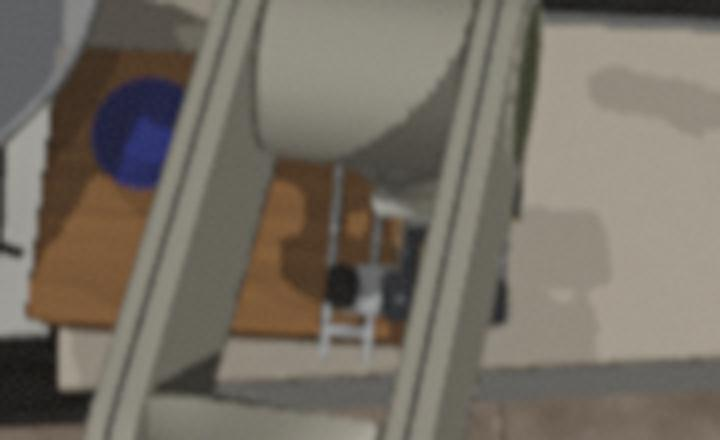

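The top view shows the drawer almost shut, with no drawer showing in front of the box (image right of about x=400). I'll keep pushing until it meets resistance.

>>> send_rows([
  [[1, 0, 0.01, 0, 0], [1, 0, 0.02, 0, 0], [1, 0, 0.03, 0, 0], [1, 0, 0.03, 0, 0]],
])

```text
t: 18.67
tool_pos: [0.4509, -0.0211, 0.0637]
orientation: [-2.334, -2.102, -0.0]
force: [0.2, 0.2, -0.5]
opening: 0.0006
gripper_force: 0.0
```

>>> send_rows([
  [[1, 0, 0.01, 0, 0], [1, 0, 0.02, 0, 0], [1, 0, 0.02, 0, 0]],
])

```text
t: 18.92
tool_pos: [0.451, -0.0192, 0.0638]
orientation: [2.332, 2.101, -0.004]
force: [0.1, -11.7, -1.8]
opening: 0.0006
gripper_force: 6.0
```

>>> send_rows([
  [[1, 0, 0.005, 0, 0], [1, 0, 0.01, 0, 0], [1, 0, 0.01, 0, 0]],
])

```text
t: 19.17
tool_pos: [0.451, -0.0191, 0.0638]
orientation: [2.331, 2.099, -0.007]
force: [0.1, -22.0, -2.3]
opening: 0.0009
gripper_force: 11.0
```

>>> send_rows([
  [[1, 0, -0.1, 0, 0], [1, 0, -0.2, 0, 0], [1, 0, -0.2, 0.15, 0], [1, 0, -0.2, 0.3, 0], [1, 0, -0.2, 0.45, 0], [-0.3, -0.1, -0.1, 0.6, 0], [-0.3, -0.2, 0, 0.6, 0], [-0.3, -0.32, 0.15, 0.6, 0], [-0.3, -0.32, 0.345, 0.6, 0], [-0.3, -0.32, 0.345, 0.6, 0], [-0.3, -0.32, 0.345, 0.6, 0], [-0.3, -0.32, 0.345, 0.6, 0]],
])

```text
t: 20.17
tool_pos: [0.3869, 0.0536, 0.1836]
orientation: [2.333, 2.104, -0.0]
force: [0.7, 0.0, 0.7]
opening: 0.0424
gripper_force: 0.0
```

```bash
python3 - <<'E'
from h import *
np.set_printoptions(precision=4,suppress=True,linewidth=200)
s=telemetry.read_state(); print(s['tool_pos'],s['opening'],s['force'])
im,d,K,D,T=grab('top'); P=cloud(d,K,D,T)
hsv=cv2.cvtColor(im,cv2.COLOR_BGR2HSV)
r=P[...,:2]-np.array([.4516,.1276]); X=r@[.1045,.9945]; Y=r@[-.9945,.1045]; Z=P[...,2]
for y in (-.07,-.06,-.05,-.04,-.03,-.017,0,.02,.03,.06):
    k=(abs(Y-y)<.004)&(X<.0)&(X>-.35)&(Z>.04)&(Z<.095); print(y,X[k].min().round(4) if k.any() else None)
im,d,K,D,T=grab('wrist'); P=cloud(d,K,D,T); cv2.imwrite('pics/w7.png',im)
r=P[...,:2]-np.array([.4516,.1276]); X=r@[.1045,.9945]; Y=r@[-.9945,.1045]; Z=P[...,2]
k=(Z>.105)&(Z<.12)&(abs(P[...,0]-.39)<.06)&(abs(P[...,1]-.05)<.05); print('grip',k.sum(),P[k].min(0) if k.any() else '',P[k].max(0) if k.any() else '')
k=(Z>.085)&(Z<.1)&(abs(P[...,0]-.42)<.1)&(P[...,1]<.1); print('rails z',np.percentile(Z[k],[5,25,50,75,95]) if k.any() else '')
E
```

```text
[0.3869 0.0536 0.1836] 0.0423954645071691 [0.7364 0.0238 0.671 ]
-0.07 -0.1082
-0.06 -0.1083
-0.05 -0.1081
-0.04 -0.1079
-0.03 -0.1242
-0.017 -0.1365
0 -0.1082
0.02 -0.1091
0.03 -0.1086
0.06 -0.1185
grip 839 [0.375  0.0415 0.1052] [0.4015 0.0595 0.1153]
rails z [0.0856 0.0865 0.0875 0.0922 0.0935]
```

View pics/w7.png

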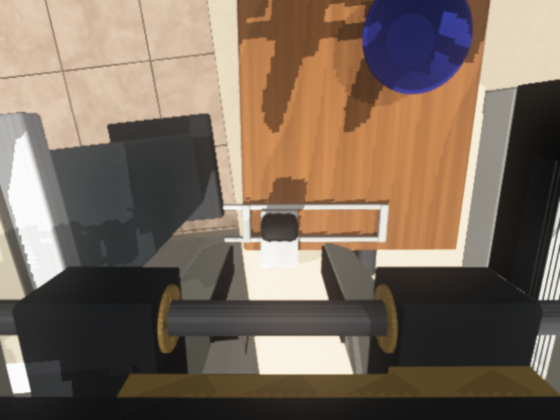

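The wrist view shows the catch grip at (280,225) between the rails, with the box front flush. I'll go down astride it, grip it and slide.

>>> send_rows([
  [[-0.3, 0.005, -0.015, -0.1, 0], [-0.3, 0.005, -0.015, -0.2, 0], [-0.3, 0.005, -0.015, -0.28, 0], [-0.3, 0.005, -0.015, -0.34, 0], [-0.3, 0.005, -0.015, -0.34, 0], [1, 0.005, -0.015, -0.34, 0], [1, 0.005, -0.015, -0.34, 0], [1, 0.005, -0.015, -0.34, 0], [1, 0.005, -0.015, -0.34, 0], [1, 0.005, -0.015, -0.34, 0], [1, 0.005, -0.015, -0.34, 0], [1, 0.005, -0.015, -0.34, 0], [1, 0.005, -0.015, -0.34, 0]],
], force=15)

```text
t: 21.35
tool_pos: [0.3883, 0.0506, 0.1162]
orientation: [2.334, 2.102, 0.001]
force: [-1.6, 0.0, 3.7]
opening: 0.026
gripper_force: 15.0
```

>>> send_rows([
  [[1, 0.03, 0, 0, 0], [1, 0.06, -0.01, 0, 0], [1, 0.09, -0.01, 0, 0], [1, 0.12, -0.01, 0, 0], [1, 0.15, -0.015, 0, 0], [1, 0.18, -0.02, 0, 0], [1, 0.21, -0.02, 0, 0], [1, 0.24, -0.025, 0, 0], [1, 0.26, -0.03, 0, 0], [1, 0.26, -0.03, 0, 0]],
])

```text
t: 22.18
tool_pos: [0.4361, 0.0453, 0.1146]
orientation: [-2.328, -2.097, 0.011]
force: [-20.8, 4.6, 18.1]
opening: 0.0259
gripper_force: 15.0
```

>>> send_rows([
  [[1, 0.01, 0, 0, 0], [1, 0.02, 0, 0, 0], [1, 0.02, 0, 0, 0]],
])

```text
t: 22.43
tool_pos: [0.4381, 0.0453, 0.1138]
orientation: [-2.326, -2.096, 0.016]
force: [-29.1, 2.9, 21.5]
opening: 0.0297
gripper_force: 15.0
```

```bash
python3 - <<'E'
from h import *
np.set_printoptions(precision=4,suppress=True,linewidth=200)
im,d,K,D,T=grab('wrist'); P=cloud(d,K,D,T)
im2=grab('top')[0]
cv2.imwrite('pics/c8.png',np.vstack([im[100:420],cv2.resize(im2[190:275,140:260],(560,280))]))
E
```

```text
(no output)
```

View pics/c8.png

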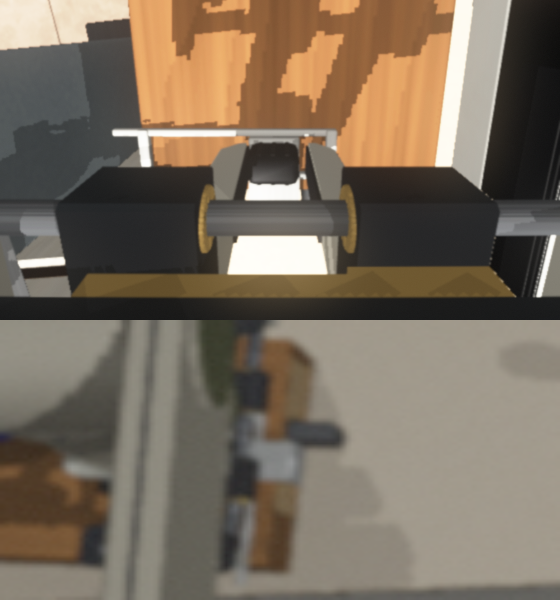

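The view shows the grip block between the jaws at (275,165) and the tongue standing beside the pull. The far finger is against the bar at the end of the track. I'll let go, rise, close the fingers and push the block from the near side.

>>> send_rows([
  [[0.9, -0.02, 0, 0, 0], [0.35, -0.02, 0, 0.03, 0], [0.35, -0.02, 0, 0.1, 0], [0.35, -0.02, 0, 0.2, 0], [0.35, -0.02, 0, 0.3, 0], [1, -0.1, 0, 0.3, 0], [1, -0.22, 0, 0.3, 0], [1, -0.22, 0, 0.3, 0], [1, -0.22, 0, 0.3, 0], [1, -0.22, 0, 0.2, 0], [1, -0.22, 0, 0.1, 0], [1, -0.22, 0, 0.02, 0], [1, -0.22, 0, 0.01, 0], [1, -0.22, 0, 0.01, 0]],
])

```text
t: 23.7
tool_pos: [0.3996, 0.0445, 0.1167]
orientation: [-2.333, -2.101, 0.003]
force: [-0.9, 0.5, 0.1]
opening: 0.0006
gripper_force: 0.0
```

```bash
cat > ct.py <<'E'
from h import *
np.set_printoptions(precision=4,suppress=True,linewidth=200)
s=telemetry.read_state(); print(s['t'],s['tool_pos'],s['opening'],s['force'])
for n in('top','wrist'):
    im,d,K,D,T=grab(n); P=cloud(d,K,D,T); hsv=cv2.cvtColor(im,cv2.COLOR_BGR2HSV)
    r=P[...,:2]-np.array([.4516,.1276]); X=r@[.1045,.9945]; Y=r@[-.9945,.1045]; Z=P[...,2]
    k=(Z>.106)&(Z<.12)&(abs(X+.083)<.014)&(Y<.03 if n=='wrist' else Y<.1)&(Y>-.03)&(hsv[...,2]<90)
    if k.sum()>5: print(n,'grip n',k.sum(),'Y',np.percentile(Y[k],[2,50,98]),'X',np.percentile(X[k],[2,98]),'z',np.median(Z[k]))
    k=(Z>.08)&(Z<.1)&(X<-.112)&(X>-.13)&(abs(Y)<.09)
    if k.sum()>5: print(n,'tongue',k.sum(),'Y',np.percentile(Y[k],[2,50,98]))
E
python3 ct.py
```

```text
23.7 [0.3996 0.0445 0.1167] 0.0005660590591022414 [-0.9308  0.5066  0.1364]
top tongue 37 Y [-0.0042  0.009   0.0211]
wrist grip n 1335 Y [-0.0035  0.0084  0.02  ] X [-0.0867 -0.0751] z 0.11295581306137598
```

>>> send_rows([
  [[1, 0, 0.02, 0, 0], [1, 0.01, 0.02, 0, 0], [1, 0.02, 0.02, 0, 0], [1, 0.03, 0.02, 0, 0], [1, 0.04, 0.02, 0, 0], [1, 0.05, 0.02, 0, 0], [1, 0.055, 0.02, 0, 0], [1, 0.055, 0.02, 0, 0]],
])

```text
t: 24.47
tool_pos: [0.4086, 0.0488, 0.1175]
orientation: [-2.331, -2.1, 0.007]
force: [-16.5, 1.2, 14.3]
opening: 0.0005
gripper_force: 8.8
```

```bash
python3 ct.py
```

```text
24.4667 [0.4086 0.0488 0.1175] 0.0004800393591488798 [-16.4907   1.1591  14.2621]
top tongue 38 Y [-0.0042  0.0089  0.0211]
wrist grip n 789 Y [-0.0037  0.0075  0.0186] X [-0.0814 -0.0748] z 0.11241488102458891
```

```bash
python3 - <<'E'
from h import *
np.set_printoptions(precision=4,suppress=True,linewidth=200)
im,d,K,D,T=grab('wrist'); P=cloud(d,K,D,T); hsv=cv2.cvtColor(im,cv2.COLOR_BGR2HSV)
r=P[...,:2]-np.array([.4516,.1276]); X=r@[.1045,.9945]; Y=r@[-.9945,.1045]; Z=P[...,2]
k=(Z>.0855)&(Z<.1)&(hsv[...,1]<70)&(X>-.12)&(X<-.04)
for y in np.arange(-.06,.09,.005):
    q=k&(abs(Y-y)<.0025)
    if q.sum()>2: print(y.round(3),q.sum(),'X',np.percentile(X[q],[2,25,50,75,98]),'Z',np.percentile(Z[q],[5,95]))
E
```

```text
-0.025 304 X [-0.0925 -0.0868 -0.0812 -0.0753 -0.0703] Z [0.0865 0.0885]
-0.02 165 X [-0.0925 -0.0856 -0.0769 -0.0724 -0.0701] Z [0.0858 0.0883]
-0.015 58 X [-0.0739 -0.073  -0.072  -0.071  -0.0702] Z [0.0857 0.0874]
-0.01 56 X [-0.0739 -0.073  -0.0719 -0.0713 -0.0702] Z [0.0857 0.0873]
-0.005 118 X [-0.0778 -0.0757 -0.074  -0.0721 -0.0703] Z [0.086  0.0958]
-0.0 133 X [-0.076  -0.0751 -0.0743 -0.0724 -0.07  ] Z [0.0858 0.0962]
0.005 151 X [-0.0762 -0.0752 -0.0745 -0.0724 -0.0704] Z [0.0859 0.0987]
0.01 142 X [-0.0762 -0.0753 -0.0744 -0.0728 -0.0705] Z [0.0859 0.0976]
0.015 145 X [-0.0765 -0.0753 -0.0744 -0.0726 -0.0703] Z [0.0858 0.099 ]
0.02 153 X [-0.08   -0.077  -0.0748 -0.0725 -0.0703] Z [0.0857 0.0972]
0.025 55 X [-0.0741 -0.073  -0.0722 -0.0712 -0.0702] Z [0.0857 0.0875]
0.03 56 X [-0.0739 -0.0731 -0.072  -0.0711 -0.0703] Z [0.0857 0.0875]
0.035 55 X [-0.0739 -0.0731 -0.072  -0.0711 -0.0704] Z [0.0858 0.0875]
0.04 54 X [-0.074  -0.0732 -0.0722 -0.0712 -0.0702] Z [0.0858 0.0875]
0.045 57 X [-0.074  -0.0732 -0.0721 -0.0711 -0.0704] Z [0.0857 0.0874]
0.05 54 X [-0.074  -0.073  -0.0721 -0.0712 -0.0703] Z [0.0858 0.0875]
0.055 53 X [-0.0742 -0.0732 -0.0721 -0.0711 -0.0703] Z [0.0857 0.0872]
0.06 56 X [-0.0741 -0.0731 -0.0722 -0.0712 -0.0703] Z [0.0857 0.0875]
0.065 59 X [-0.074  -0.0732 -0.0722 -0.0712 -0.0704] Z [0.0857 0.0872]
0.07 57 X [-0.0741 -0.0732 -0.0722 -0.0714 -0.0705] Z [0.0858 0.0874]
0.075 91 X [-0.0921 -0.0813 -0.0734 -0.0718 -0.0704] Z [0.0856 0.0878]
0.08 350 X [-0.0929 -0.0875 -0.0813 -0.0754 -0.0706] Z [0.0865 0.0886]
0.085 81 X [-0.0908 -0.0778 -0.0731 -0.0717 -0.0704] Z [0.0857 0.0878]
```

>>> send_rows([
  [[1, 0.005, 0, 0, 0], [1, 0.01, 0, 0, 0], [1, 0.01, 0, 0, 0]],
])

```text
t: 24.87
tool_pos: [0.4089, 0.0488, 0.1175]
orientation: [-2.329, -2.098, 0.012]
force: [-26.4, 1.1, 23.0]
opening: 0.0003
gripper_force: 14.5
```

```bash
python3 ct.py
```

```text
24.8667 [0.4089 0.0488 0.1175] 0.00030101875251488744 [-26.4349   1.0841  22.9907]
top tongue 36 Y [-0.004   0.0086  0.021 ]
wrist grip n 769 Y [-0.0038  0.0073  0.0185] X [-0.0812 -0.0748] z 0.11246007047664636
```

```bash
python3 - <<'E'
from h import *
np.set_printoptions(precision=4,suppress=True,linewidth=200)
def rep(n,im,d,K,D,T):
    P=cloud(d,K,D,T); hsv=cv2.cvtColor(im,cv2.COLOR_BGR2HSV)
    r=P[...,:2]-np.array([.4516,.1276]); X=r@[.1045,.9945]; Y=r@[-.9945,.1045]; Z=P[...,2]
    k=(Z>.08)&(Z<.1)&(X<-.112)&(X>-.13)&(abs(Y)<.09); print(n,'tongue',k.sum(),np.percentile(Y[k],[2,50,98]) if k.sum() else '',np.percentile(X[k],[2,98]) if k.sum() else '')
    k=(Z>.06)&(Z<.08)&(X<-.116)&(X>-.36)&(abs(Y+.017)<.03)&(hsv[...,2]<90); print(n,'pull',k.sum(),np.percentile(Y[k],[2,50,98]) if k.sum() else '',np.percentile(X[k],[2,98]) if k.sum() else '')
    k=(Z>.106)&(Z<.12)&(abs(X+.083)<.02)&(Y>.03)&(Y<.09)&(hsv[...,2]<90); print(n,'grip',k.sum(),np.percentile(Y[k],[2,50,98]) if k.sum() else '')
for n in('top0','t3'):
    f=np.load(n+'.npz'); rep(n,*[f[k] for k in ('im','d','K','D','T')])
rep('now',*grab('top'))
E
```

```text
top0 tongue 38 [0.0423 0.0561 0.0684] [-0.1188 -0.1121]
top0 pull 87 [-0.0388 -0.0169 -0.0098] [-0.2026 -0.1747]
top0 grip 78 [0.0438 0.0571 0.068 ]
t3 tongue 39 [0.0421 0.0564 0.0686] [-0.1184 -0.1124]
t3 pull 62 [-0.0258 -0.0178 -0.0106] [-0.3325 -0.3109]
t3 grip 76 [0.0436 0.0558 0.0682]
now tongue 38 [-0.0043  0.0082  0.0214] [-0.1183 -0.1121]
now pull 57 [-0.0252 -0.0168 -0.0092] [-0.136  -0.1166]
now grip 0
```

The block stopped at the same place under both a grip and a push (about 0.0085 in box y). That is 55 mm from the unlocked end of the track at 0.064, so it is at the end stop. I'll back off and rise clear.

>>> send_rows([
  [[1, -0.05, 0, 0, 0], [1, -0.1, 0, 0, 0], [1, -0.1, 0, 0.1, 0], [1, -0.1, 0, 0.25, 0], [1, -0.1, 0, 0.4, 0], [1, -0.25, -0.1, 0.5, 0], [1, -0.4, -0.25, 0.6, 0], [1, -0.4, -0.45, 0.6, 0], [1, -0.4, -0.65, 0.6, 0], [1, -0.4, -0.85, 0.6, 0], [1, -0.4, -1, 0.6, 0], [1, -0.4, -1, 0.6, 0], [1, -0.4, -1, 0.6, 0]],
])

```text
t: 26.1
tool_pos: [0.3326, -0.1528, 0.2376]
orientation: [-2.338, -2.097, 0.0]
force: [-0.2, 0.2, -0.6]
opening: -0.0
gripper_force: 0.0
```

```bash
python3 ct.py; python3 dr.py; python3 - <<'E'
from h import *
# movement of the things to leave: compare colour blob centroids with the first top picture
a=np.load('top0.npz')['im']; b=grab('top')[0]
for n,(lo,hi),(x0,x1,y0,y1) in [('dish',((105,100,40),(130,255,255)),(110,160,190,235)),('match',((0,130,60),(12,255,255)),(315,355,245,285)),('tea',((45,100,40),(85,255,255)),(400,455,155,230)),('jar',((0,0,0),(180,255,70)),(400,428,226,250)),('mug',((0,0,110),(180,60,255)),(355,400,115,160))]:
    o=[]
    for im in(a,b):
        m=cv2.inRange(cv2.cvtColor(im[y0:y1,x0:x1],cv2.COLOR_BGR2HSV),lo,hi); M=cv2.moments(m,True); o.append((round(M['m10']/max(M['m00'],1)+x0,1),round(M['m01']/max(M['m00'],1)+y0,1),M['m00']))
    print(n,o)
E
```

```text
26.1 [ 0.3326 -0.1528  0.2376] -6.577216734524928e-06 [-0.2434  0.1733 -0.5796]
top grip n 73 Y [-0.0029  0.0084  0.0199] X [-0.0902 -0.074 ] z 0.11242084216620696
top tongue 38 Y [-0.0039  0.0089  0.021 ]
26.2 [ 0.3329 -0.1511  0.2375] [-0.3336 -0.4228 -0.423 ]
-0.07 -0.1079 0.077
-0.06 -0.1078 0.055
-0.05 -0.1085 0.056
-0.04 -0.1079 0.079
-0.03 -0.1085 0.059
-0.017 -0.136 0.072
0 -0.1184 0.062
0.01 -0.1185 0.087
0.02 -0.1184 0.081
0.03 -0.1084 0.072
0.06 -0.1083 0.072
dish [(136.2, 212.8, 578.0), (136.7, 213.0, 537.0)]
match [(335.9, 267.8, 217.0), (335.6, 267.8, 228.0)]
tea [(431.9, 191.6, 733.0), (431.7, 191.4, 771.0)]
jar [(411.4, 236.9, 242.0), (410.9, 237.0, 262.0)]
mug [(374.5, 136.7, 1091.0), (374.3, 136.8, 1053.0)]
```

```bash
python3 -c "
from plant import order; print(order.close_job())"
```

```text
the job is handed in; nothing more can be done
None
```

The job is handed in at about 26 s: the peeler lies level in the drawer, the drawer is fully shut, the catch stands at its end stop in front of it (inferred: it would not move further under about 26 N), and the dish, jar, packet, match box and mug did not move; I viewed 11 pictures, one over the limit of 10.

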